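# Open the bench suction's bayonet filter cover and take out the cartridge

## Task

The bench suction's filter is due for a change: twist the housing's bayonet cover a quarter turn anticlockwise to free its ears from the hooks, lift it off and set it down right way up in the middle of the black rubber mat. Then pull the filter cartridge out of the housing and stand it upright on the floor of the steel tray. Set both down rather than dropping them, and leave the other things on the bench where they are.

Things in the scene. Friction and masses are not known exactly. Their poses are not given: they have to be found in the camera images.
- housing: White filter housing fixed to the bench, an open pot: bore 104 mm across, inner floor 8 mm up, a collar 168 mm across whose top (the rim) is 80 mm above the bench; a pipe stub along its +x, to 104 mm from the axis. Origin: on the axis at bench height, z up.
- hook (a point): Roof centre of one of two steel hook brackets on the collar, 75 mm from the housing's axis, 93 mm up, at +13 degrees from the housing's x (the other is opposite). Roofs lie 66 to 85 mm from the axis, 90 to 96 mm up, and span -20 to +46 and 160 to 226 degrees (anticlockwise from above), each with a stop at its clockwise end.
- cover: Loose grey bayonet cover, about 350 g, 146 mm across its ears. Origin: on the axis at its underside, z up. Spigot 98 mm across, 6 mm deep, 3 mm play in the bore; flange 124 mm across, 6 to 14 mm up; hollow crown 96 mm across, top 42 mm up. Seated, its origin is 74 mm above the housing's. It starts locked, 0 to 8 degrees anticlockwise of the housing's yaw, ears under the hooks, 2 mm play.
- cover_ear (a point): Outer end of the cover's +x ear, mid thickness: 73 mm from the axis, 10 mm above the cover's origin. A second ear at -x; each 42 mm wide, 6 to 14 mm up. The ears are clear of the hooks between about 66 and 130 degrees of turn relative to the housing; only sliding friction resists the twist (0.1 to 0.3 N m).
- cover_handle (a point): Middle of the fin handle on the cover's top, on the axis 57 mm above the cover's origin. The fin runs along the cover's x, 92 mm long, 14 mm thick, from 42 to 73 mm up. Lift the freed cover at least 50 mm before moving it sideways, to clear the cartridge's fin inside the crown and the hooks.
- cartridge: Loose filter cartridge, black end caps and pleated white paper, about 220 g, 80 mm across, 64 mm high. Origin: centre of its underside, z up. It stands on the housing's inner floor, hidden by the cover at first. It must rise 90 mm to clear housing and hooks.
- fin (a point): Middle of the upright black pull fin on the cartridge, on its axis 81 mm above its origin. The fin runs along the cartridge's x: 56 mm long, 12 mm thick, from 64 to 98 mm up. In the housing its top is 26 mm above the rim.
- mat: Square black rubber mat, 200 x 200 x 3 mm, fixed to the bench to one side of the housing. Origin: centre of its underside.
- tray: Open square steel tray, 170 x 170 mm, 25 mm high, walls and floor 4 mm, fixed to the bench at the other side of the housing. Origin: centre of its underside.
- jar_a: White lidded powder jar, 44 mm across, 45 mm high, loose; leave alone. Origin under its centre.
- jar_b: Another such jar, loose; leave alone. Origin under its centre.
- dropper: White bottle, 34 mm across, 90 mm high, loose; leave alone. Origin under its centre.
- model: Plaster dental model, 62 x 70 x 35 mm, loose; leave alone. Origin under its centre.
- brush: Brush lying on the bench, 180 mm long, loose; leave alone. Origin about its middle.
- palette: White ceramic disc, 110 mm across, 18 mm high, loose; leave alone. Origin under its centre.
- slab: Amber slab, 100 x 200 x 18 mm, loose; leave alone. Origin under its centre.
There are look-alikes about, which are no part of the job. What is shaped like the housing but pink is not meant.

How it is judged:
By the outcome, as a careful person would: the job done as asked, in the order asked, and still so for the second after the job is handed in, with the robot touching nothing.
It also fails if it takes over 64 s, if anything falls off the work surface, if the arm or the gripper's body presses on something with over 40 N, if the wrist force passes 120 N, or if a joint passes its speed limit or range.

## Robot

A 6-joint arm with a two-finger parallel gripper is mounted at the origin on the work surface. World frame = base frame: x ahead of the robot, y to its left, z up, the work surface at z = 0. Lengths are in mm, angles in rad, forces in N, time in s.
With the tool pointing down it reaches from about 350 to 975 mm from the base axis. Payload 7.1 kg.
Tool frame: the origin (TCP) lies at the very end of the fingers, on their centre line; the grasp point (between the pads) lies 19 mm behind it (ctrl.grasp_offset is the distance from the TCP to the grasp point, in mm); z points along the fingers, y is the line along which they close (so a half turn about z gives the same grasp; the last joint's range is limited). The gripper opens to 88 mm and grips with 3 to 60 N. Pads are 20 mm wide; open, the fingers measure 115 mm over their backs; the gripper's body (75 mm by 178 mm) begins 61 mm behind the grasp point.
Start: joints at [-1.242, 0.423, 1.63, -0, 1.089, -0.019], TCP at [213.036, -587.555, 222.675] pointing down, gripper open.
Joint ranges: [-3, 3], [-0.9, 2.11], [0.09, 2.58], [-1.31, 4.45], [0.11, 2.69], [-2.54, 2.54]. Speed limits (rad/s): [2.39, 2.39, 3.01, 3.14, 3.14, 3.14].

## Interface

Orientations are given as a rotation vector (axis times angle).
In Python, from workcell import ctrl, viewer, ticket, models gives the robot as it stands.
- The arm moves only by the tool play_rows, never from a script. Its arguments are lists of equal length, an entry for each row: "dp": the shift along the world's x, y, z in mm, a list of three; "yaw": the turn about the world's z in degrees. In form: {"dp": [[tx, ty, tz], ...], "yaw": [yaw, ...]}. A call has 1 to 8 rows; each row shifts and turns the commanded pose from where the row before left it; what a row does not reach is not made up. A row lasts 1/12 s, in which the tool goes at most 41.7 mm and 7.16 degrees, less where a joint would pass 70% of its speed; a pose out of reach is approached as far as the arm can. A call is refused whole if a number of a shift passes 41.7 or a number of a turn 7.16, either way. A call with a gripper value outside its range is refused whole. "gripper" is the closure, from 0 (fully open) to 1 (shut), set as the call begins (left out, the last holds). The fingers move at their own pace and stop on an object; the grip force is fixed at half the most. Time passes only in rows, so rows that do not move let the fingers close. It gives the time, the measured TCP pose, the force, the opening and the grip force at its end, in the units of the state.
- ctrl.get_obs(): the state, without advancing time (a new reading comes with each control period).
- viewer.get_image(name): name is "scene" or "top" or "wrist"; returns a dict with "pixels" (420x560x3 uint8, red, green, blue), "range_z" (420x560 float32, mm along the optical axis (not along the pixel's ray), 0 where there is no reading), "fx", "fy", "cx", "cy" (pixels), "dist_coeffs" ([k1, k2, p1, p2, k3] as OpenCV has them; the pictures are not rectified), "T" (4x4, takes a point from camera to world coordinates); the wrist camera has in their place "hand_eye" (4x4, takes a point from camera to tool coordinates, whose origin is the TCP and whose axes are the flange's). Camera axes: x right, y up, looking along -z (the intrinsics and any distortion apply to the point x, -y, -z); pixel columns grow to the right and rows downward; lengths in mm; the calibration is good to about 2 mm. A picture is of the moment at which its call begins: read the wrist's pose just before it.
- ticket.close_job(): hands the job in; it is judged then, once.
Trained networks look in a picture, given as the dict that the camera call returned (one of the last four; its "shot" number tells which), for a name from the list of things; names that differ only in an ending like _2 or _b are one class to them, and where a whole thing is asked for, a point or a joint stands for the part that bears it (a point fixed in the world has none). Each returns a list of dicts, best first, with "conf" (0 to 1); they miss things now and then, are a little off and sometimes report something else, mostly with a low value. They report only what shows in the picture. A call takes as long as a camera call. They do not tell look-alikes from the thing itself.
- models.look_for(picture, name): "bbox" ([centre column, centre row, width, height] in pixels, round what is visible of it).
- models.landmark_of(picture, name): "location" ([column, row] in pixels: a listed point, or the origin of a listed thing).
The state is a dict: "t": time; "qpos": joint angles; "qvel": joint speeds; "joint_torque": joint torques, N m; "ee_pos": TCP position; "orientation": TCP orientation; "ft_force": force on the tool from outside, world axes, zero at the start; "moment": the same for the moment, N m; "width": finger opening in mm; "grasp_force": force on a finger pad.
Only numpy, scipy, OpenCV 4.12 (cv2) and the standard library are available. Lean on these libraries where they do the work, as an engineer would, in place of code of your own. Each camera call takes 0.05 s, during which the arm holds its last target. There are 200 camera calls.

## Working session

There is one attempt and no reset: what is moved stays moved. The work goes in short steps, Python scripts to look and compute and a tool call to move; the robot and the scene stay as the last step left them, time stands still between calls to the robot, and variables do not carry over. Pictures are saved under pics/ and viewed, at most 10 in all, crops included, and the job is handed in when it is done.

Besides the shell and the picture viewer there is one more tool, called after "Emit:" as name(argument=value, ...) on one line, values as JSON. play_rows: Moves the arm, as the interface text tells. Its arguments: {"type":"object","properties":{"dp":{"type":"array"},"yaw":{"type":"array"},"gripper":{"type":"number"}},"required":["dp","yaw"]}

```bash
mkdir -p pics
cat > h.py <<'E'
import numpy as np, cv2
from workcell import ctrl, viewer, ticket, models
from scipy.spatial.transform import Rotation as R
def shot(name):
    o=ctrl.get_obs(); p=viewer.get_image(name)
    if name=="wrist":
        T=np.eye(4);T[:3,:3]=R.from_rotvec(o["orientation"]).as_matrix();T[:3,3]=o["ee_pos"]
        p["Tw"]=T@np.array(p["hand_eye"])
    else: p["Tw"]=np.array(p["T"])
    return p
def save(p,n): cv2.imwrite("pics/"+n,cv2.cvtColor(p["pixels"],cv2.COLOR_RGB2BGR))
def ray(p,uv):
    K=np.array([[p["fx"],0,p["cx"]],[0,p["fy"],p["cy"]],[0,0,1]])
    q=cv2.undistortPoints(np.array(uv,float).reshape(-1,1,2),K,np.array(p["dist_coeffs"],float)).reshape(-1,2)
    return np.c_[q[:,0],-q[:,1],-np.ones(len(q))]
def world(p,uv,d=None):
    uv=np.array(uv,float).reshape(-1,2); r=ray(p,uv)
    if d is None: d=p["range_z"][uv[:,1].round().astype(int).clip(0,419),uv[:,0].round().astype(int).clip(0,559)]
    return (r*np.reshape(d,(-1,1)))@p["Tw"][:3,:3].T+p["Tw"][:3,3]
def atz(p,uv,z):
    r=ray(p,uv)@p["Tw"][:3,:3].T; o=p["Tw"][:3,3]
    return o+r*((z-o[2])/r[:,2])[:,None]
def cloud(p):
    v,u=np.mgrid[:420,:560]; uv=np.c_[u.ravel(),v.ravel()]
    return world(p,uv).reshape(420,560,3)
E
cat > a.py <<'E'
from h import *
np.set_printoptions(precision=1,suppress=True)
for n in ["top","scene"]:
    p=shot(n); save(p,n+"0.png")
    for k in ["housing","cover","cover_ear","cover_handle","hook","mat","tray"]:
        print(n,k)
        for r in models.landmark_of(p,k)[:4]:
            print("  ",round(r["conf"],2),np.array(r["location"]),world(p,r["location"])[0])
print(ctrl.get_obs())
E
python3 a.py
```

```text
top housing
   0.75 [375.5 304.8] [ 245.  -264.9   11. ]
top cover
   0.6 [274.  195.9] [556.4  39.5 149.9]
top cover_ear
   0.92 [258.4 174.5] [624.5  85.3  99.6]
top cover_handle
   0.93 [276.3 193.9] [562.7  33.4 143.8]
top hook
   0.94 [257.7 175.8] [621.9  87.6  93.3]
   0.8 [359.8 291.6] [ 294.6 -200.6   94.7]
top mat
   0.84 [384.4 214.3] [ 519.2 -299.7    2.3]
top tray
   0.91 [189.4 211.7] [525.5 303.3   4.9]
scene housing
   0.97 [309.6 247.4] [618.7  -1.3  78.7]
   0.97 [131.4 238.1] [ 331.2 -294.6   67.9]
   0.46 [284.  194.4] [403.6 103.3  15.6]
scene cover
   0.86 [308.3 221.7] [585.8  21.9 119.5]
   0.65 [209.4 230.2] [ 391.1 -121.6   24.6]
scene cover_ear
   0.96 [337.6 232.8] [638.4  63.8  98. ]
scene cover_handle
scene hook
   0.64 [342.3 225.3] [627.5  89.2  95.8]
   0.57 [156.3 205.2] [ 300.5 -204.6   93.9]
scene mat
   0.88 [174.5 311.5] [ 521.5 -306.8    0.7]
   0.68 [441.  223.8] [734.1 341.2  15.3]
scene tray
   0.61 [368.8 194.6] [535.7 286.6   1.1]
{'t': 0.8, 'qpos': array([-1.2,  0.4,  1.6,  0. ,  1.1, -0. ]), 'qvel': array([ 0.,  0., -0.,  0., -0.,  0.]), 'joint_torque': array([  0. , -54.5, -27.4,   0.1,   0. ,  -0. ]), 'ee_pos': array([ 213. , -587.6,  222.7]), 'orientation': array([3.1, 0.5, 0. ]), 'ft_force': array([-0.5,  0.2, -0. ]), 'moment': array([ 0., -0., -0.]), 'grasp_force': 0.0, 'width': 87.8556459811336}
```

Run:
```python
import cv2
a=cv2.imread("pics/top0.png"); cv2.imwrite("pics/top0c.png",cv2.resize(a[110:380,110:470],None,fx=2.2,fy=2.2,interpolation=cv2.INTER_CUBIC))
```

```text
(no output)
```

View pics/top0c.png

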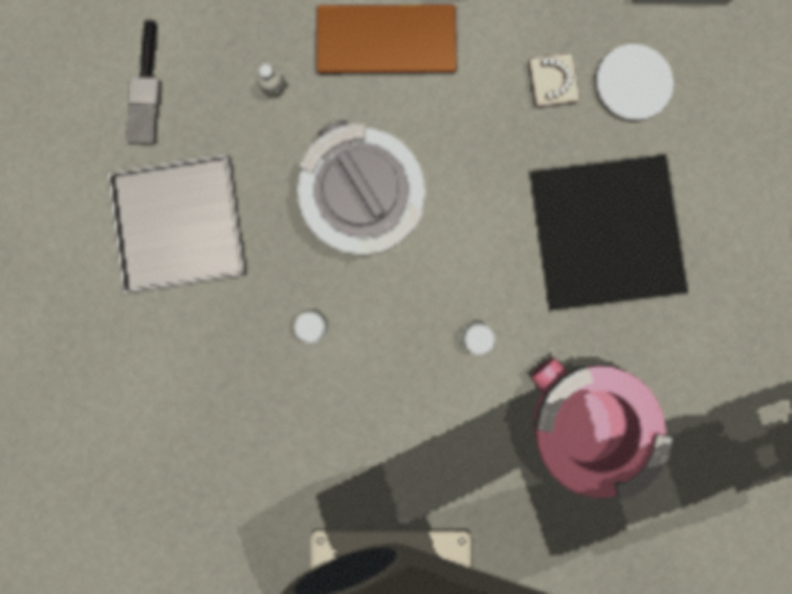

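View pics/scene0.png

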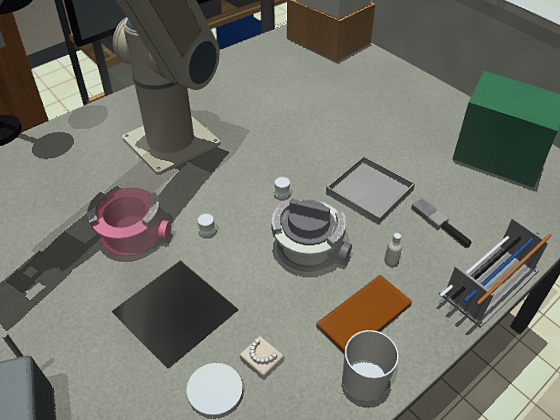

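The candidates are the white housing with the grey cover at top px (274,195) and the pink housing at (383,305). The white one fits: white body, grey cover with fin, between mat and tray. The enlarged crop confirms it. Next I'll measure it from the depth data.

```bash
cat > b.py <<'E'
from h import *
import sys
np.set_printoptions(precision=1,suppress=True)
def meas(n):
    p=shot(n); C=cloud(p).reshape(-1,3); print(n, "ee",ctrl.get_obs()["ee_pos"])
    d=np.hypot(C[:,0]-558,C[:,1]-33)
    P=C[(d<70)&(C[:,2]>138)&(C[:,2]<155)]
    (c,s,a)=cv2.minAreaRect(P[:,:2].astype(np.float32)); m=P.mean(0)
    w=np.linalg.svd(P[:,:2]-P[:,:2].mean(0),full_matrices=False)[2][0]
    print(" fin",len(P),"rect",c,s,"mean",m,"ang",np.degrees(np.arctan2(w[1],w[0]))%180)
    for lab,lo,hi,r0,r1 in [("crown",110,122,0,60),("rim",74,85,55,100),("roof",91,101,60,100),("stub",20,70,90,115)]:
        Q=C[(C[:,2]>lo)&(C[:,2]<hi)&(d>r0)&(d<r1)]
        if len(Q)<20: continue
        print(" ",lab,len(Q),"mean",Q.mean(0),"circ",cv2.minEnclosingCircle(Q[:,:2].astype(np.float32)), "ang",np.degrees(np.arctan2(*(Q.mean(0)-m)[[1,0]])))
    return p
if __name__=="__main__":
    p=meas(sys.argv[1])
    if len(sys.argv)>2: save(p,sys.argv[2])
    Rm=R.from_rotvec(ctrl.get_obs()["orientation"]).as_matrix(); print("tool y ang",np.degrees(np.arctan2(Rm[1,1],Rm[0,1])),"zdown",Rm[:,2],ctrl.get_obs()["qpos"], "t",ctrl.get_obs()["t"])
E
python3 b.py top; python3 -c "
from h import *
p=viewer.get_image('wrist');print(p['hand_eye'],p['fx'])"
```

```text
top ee [ 213.  -587.6  222.7]
 fin 178 rect (566.107177734375, 42.03871536254883) (91.23794555664062, 14.021646499633789) mean [565.8  42.1 146.6] ang 32.009871697236065
  crown 723 mean [565.6  42.  116. ] circ ((566.4609985351562, 42.092864990234375), 47.92450714111328) ang -139.09110254462712
  rim 703 mean [565.7  46.5  80.1] circ ((565.476806640625, 41.48759460449219), 84.5252456665039) ang 91.46739781391803
  roof 399 mean [569.9  47.5  95.7] circ ((563.9096069335938, 42.98392105102539), 84.59992218017578) ang 52.16063033295107
  stub 48 mean [653.5  83.   51.2] circ ((654.4178466796875, 82.66454315185547), 21.163156509399414) ang 24.99193216987762
tool y ang -70.07206964085617 zdown [ 0. -0. -1.] [-1.2  0.4  1.6 -0.   1.1 -0. ] t 0.85
[[-4.90922244e-04  9.53817599e-01  3.00385995e-01  8.37187511e+01]
 [ 9.99999842e-01  5.50213270e-04 -1.12791323e-04  1.58317810e-01]
 [-2.72858710e-04  3.00385893e-01 -9.53817719e-01 -1.62110066e+02]
 [ 0.00000000e+00  0.00000000e+00  0.00000000e+00  1.00000000e+00]] 340.8065008748248
```

Emit:
play_rows(dp=[[15,35,8],[16,37,8],[16,37,8],[16,37,8],[16,37,8],[16,37,8],[16,37,8],[16,37,8]], yaw=[0,2,2,2,2,2,2,2])

```text
t: 1.57
ee_pos: [340.3, -291.8, 287.2]
orientation: [3.004, 0.918, 0.001]
ft_force: [0.7, 0.8, -0.8]
width: 88.1
grasp_force: 0.0
```

Emit:
play_rows(dp=[[26,38,4],[26,38,3],[26,38,0],[26,38,0],[26,38,0],[26,38,0],[26,38,0],[26,38,0]], yaw=[-2,0,0,0,0,0,0,0])

```text
t: 2.23
ee_pos: [529.0, -16.6, 293.2]
orientation: [3.02, 0.864, 0.001]
ft_force: [-0.5, -0.5, 0.0]
width: 88.1
grasp_force: 0.0
```

Emit:
play_rows(dp=[[18,30,0],[0,0,0],[0,0,0]], yaw=[0,0,0])

```text
t: 2.48
ee_pos: [546.6, 12.9, 292.7]
orientation: [-3.019, -0.869, 0.001]
ft_force: [-0.5, 0.4, 0.9]
width: 87.7
grasp_force: 0.0
```

```bash
python3 b.py wrist
```

```text
wrist ee [545.9  11.8 292.7]
 fin 1516 rect (566.2764282226562, 41.89719009399414) (90.82975769042969, 13.635818481445312) mean [568.4  42.8 146.6] ang 31.84848890156661
  crown 5648 mean [567.8  42.  116. ] circ ((565.9500122070312, 41.377662658691406), 48.10923385620117) ang -128.4648039295895
  rim 4828 mean [569.1  42.3  80. ] circ ((565.6279296875, 41.15463638305664), 84.14077758789062) ang -39.99022817970598
  roof 3215 mean [581.8  52.8  96. ] circ ((565.7665405273438, 41.40342712402344), 85.68236541748047) ang 36.511321524798966
  stub 568 mean [653.7  79.9  51.3] circ ((652.6768798828125, 80.16470336914062), 22.56058120727539) ang 23.47961342590549
tool y ang -57.97549845996952 zdown [-0. -0. -1.] [-0.   0.2  1.7 -0.   1.2  1. ] t 2.5333
```

Emit:
play_rows(dp=[[20,29.7,0],[0,0,-35],[0,0,-35],[0,0,-35],[0,0,-30],[0,0,-20],[0,0,0]], yaw=[0,0,0,0,0,0,0])

```text
t: 3.12
ee_pos: [562.4, 39.3, 134.0]
orientation: [-3.02, -0.861, 0.012]
ft_force: [-0.8, -0.6, 0.3]
width: 87.5
grasp_force: 0.0
```

Emit:
play_rows(dp=[[0,0,-10],[0,0,-6],[0,0,0]], yaw=[0,0,0])

```text
t: 3.37
ee_pos: [566.2, 40.5, 122.2]
orientation: [3.021, 0.863, 0.001]
ft_force: [0.6, 0.1, -0.5]
width: 87.8
grasp_force: 0.0
```

Emit:
play_rows(dp=[[0,0.7,0],[0,0,0],[0,0,0],[0,0,0],[0,0,0],[0,0,0],[0,0,0],[0,0,0]], yaw=[0,0,0,0,0,0,0,0], gripper=1)

```text
t: 4.03
ee_pos: [566.1, 41.8, 122.0]
orientation: [-3.02, -0.864, 0.0]
ft_force: [-0.7, -0.4, 0.4]
width: 37.9
grasp_force: 0.0
```

Emit:
play_rows(dp=[[0,0,0],[0,0,0],[0,0,0],[0,0,0],[0,0,0],[0,0,0]], yaw=[0,0,0,0,0,0])

```text
t: 4.53
ee_pos: [566.1, 41.8, 122.0]
orientation: [-3.02, -0.864, 0.0]
ft_force: [0.1, 0.8, -0.9]
width: 13.7
grasp_force: 30.0
```

Emit:
play_rows(dp=[[0,0,0],[0,0,0],[0,0,0],[0,0,0],[0,0,0],[0,0,0]], yaw=[4,6,6,6,6,6])

```text
t: 5.03
ee_pos: [566.1, 41.7, 122.0]
orientation: [-2.632, -1.716, 0.0]
ft_force: [0.0, 1.0, -0.3]
width: 14.1
grasp_force: 30.0
```

Emit:
play_rows(dp=[[0,0,0],[0,0,0],[0,0,0],[0,0,0],[0,0,0],[0,0,0],[0,0,0],[0,0,0]], yaw=[7,7,7,7,7,7,7,5])

```text
t: 5.7
ee_pos: [566.1, 41.7, 122.0]
orientation: [-1.565, -2.724, -0.0]
ft_force: [-0.5, -1.2, -0.2]
width: 14.1
grasp_force: 30.0
```

Emit:
play_rows(dp=[[0,0,0],[0,0,0]], yaw=[0,0])

```text
t: 5.87
ee_pos: [566.1, 41.7, 122.0]
orientation: [1.576, 2.718, -0.0]
ft_force: [-0.2, 0.6, -0.3]
width: 14.0
grasp_force: 30.0
```

Run:
```python
from h import *
o=ctrl.get_obs();Rm=R.from_rotvec(o["orientation"]).as_matrix();print(np.degrees(np.arctan2(Rm[1,1],Rm[0,1])),o)
p=shot("top");save(p,"turn.png")
C=cloud(p).reshape(-1,3);d=np.hypot(C[:,0]-566,C[:,1]-42)
Q=C[(d>64)&(d<72)&(C[:,2]>83)&(C[:,2]<101)]
a=np.degrees(np.arctan2(Q[:,1]-42,Q[:,0]-566)).round(-1)
for k in np.unique(a): print(k,(a==k).sum(),Q[a==k,2].mean().round(1))
cv2.imwrite("pics/turnc.png",cv2.resize(cv2.cvtColor(p["pixels"],cv2.COLOR_RGB2BGR)[150:240,225:325],None,fx=6,fy=6))
```

```text
29.783960360955295 {'t': 5.8667, 'qpos': array([ 5.26562649e-02,  4.76105209e-01,  1.82520971e+00, -1.47458435e-04,
        8.40309940e-01, -4.67073520e-01]), 'qvel': array([-0.00083427,  0.00083085,  0.00014151,  0.00018349,  0.00057059,
        0.01654982]), 'joint_torque': array([ -0.10297925, -51.96529627, -21.61995649,   0.13675111,
         0.07854105,  -0.19853257]), 'ee_pos': array([566.11445323,  41.71951373, 121.95517335]), 'orientation': array([ 1.57590628e+00,  2.71770419e+00, -1.72123067e-04]), 'ft_force': array([-0.24716817,  0.58146865, -0.26522972]), 'moment': array([-0.04511159, -0.14616919,  0.05514534]), 'grasp_force': 30.000835061073303, 'width': 14.006328338460179}
100.0 1 86.3
```

View pics/turnc.png

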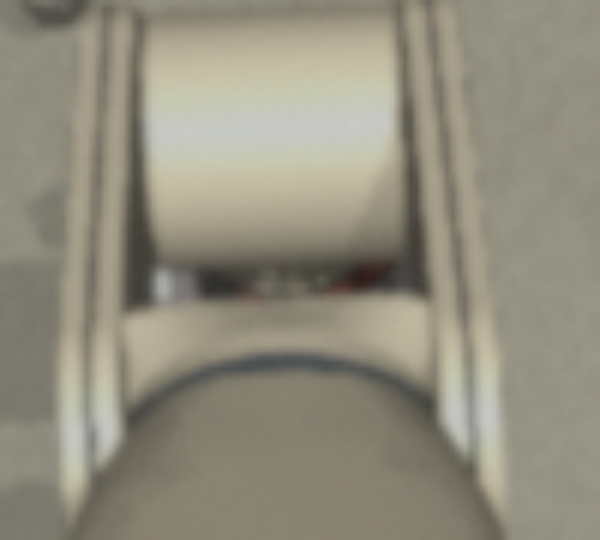

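The top view is blocked by the arm. The hand turned 88° with the grip steady, so I'll lift gently and watch the force.

Emit:
play_rows(dp=[[0,0,3],[0,0,4],[0,0,4],[0,0,4]], yaw=[0,0,0,0])

```text
t: 6.25
ee_pos: [565.9, 41.7, 137.2]
orientation: [-1.573, -2.719, 0.0]
ft_force: [-1.0, -0.1, -5.0]
width: 13.7
grasp_force: 30.0
```

Run:
```python
from h import *
p=shot("wrist");save(p,"w1.png")
```

```text
(no output)
```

View pics/w1.png

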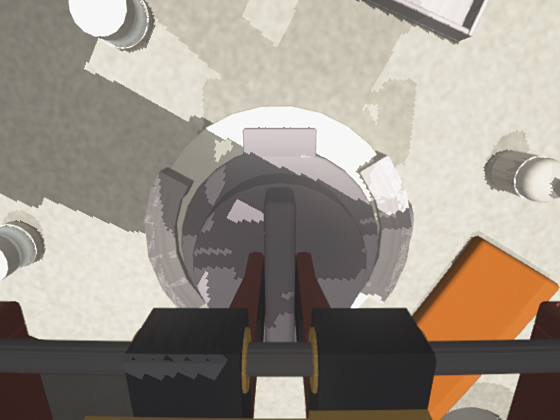

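The cover is up about 15 mm, with its ear at px (280,140) midway between the hooks at (175,185) and (385,180), so it is free. Lifting on.

Emit:
play_rows(dp=[[0,0,15],[0,0,20],[0,0,20],[0,0,15],[0,0,5],[0,0,0]], yaw=[0,0,0,0,0,0])

```text
t: 6.8
ee_pos: [567.0, 41.8, 213.4]
orientation: [1.572, 2.717, 0.003]
ft_force: [-0.0, 0.5, -4.0]
width: 13.6
grasp_force: 30.0
```

Run:
```python
from h import *
p=shot("top")
a=cv2.imread("pics/top0.png"); g=a.max(2)
m=cv2.inRange(g,0,60); m[:, :335]=0; m[:,440:]=0; m[:170]=0; m[265:]=0
m=cv2.morphologyEx(m,cv2.MORPH_OPEN,np.ones((5,5)))
n,l,s,c=cv2.connectedComponentsWithStats(m); k=1+s[1:,4].argmax()
r=cv2.minAreaRect(np.argwhere(l==k)[:,::-1].astype(np.float32)); print(s[k],r)
q=cv2.boxPoints(r); w=atz(p,q,3); print(w.round(1),w.mean(0), np.linalg.norm(np.diff(w,axis=0),axis=1))
# tray: interior + rim
C=cloud(p); z=C[...,2]; Q=C[(z>18)&(z<32)&(abs(C[...,0]-525)<130)&(abs(C[...,1]-303)<130)]
print(len(Q),cv2.minAreaRect(Q[:,:2].astype(np.float32)))
print(ctrl.get_obs()["ee_pos"],ctrl.get_obs()["ft_force"])
```

```text
[ 352  182   69   68 3861] ((386.0143737792969, 215.11106872558594), (62.48200225830078, 62.83392333984375), 82.64761352539062)
[[ 600.5 -196.6    3. ]
 [ 626.7 -393.1    3. ]
 [ 433.5 -412.1    3. ]
 [ 409.  -218.3    3. ]] [ 517.4084723  -305.03052548    3.        ] [198.27870181 194.14789485 195.30718274]
370 ((550.6146240234375, 304.208251953125), (218.26019287109375, 170.15611267089844), 9.083264350891113)
[566.13907561  41.75226662 212.17609672] [ 0.32618427 -0.10554638 -5.21797008]
```

Emit:
play_rows(dp=[[-3,-22,0],[-5,-37,0],[-5,-37,0],[-5,-37,0],[-5,-37,0],[-5,-37,0],[-5,-37,0],[-5,-37,0]], yaw=[0,0,0,0,0,0,0,0])

```text
t: 7.52
ee_pos: [526.7, -240.6, 210.3]
orientation: [-1.571, -2.717, 0.0]
ft_force: [0.3, -0.2, -4.6]
width: 13.8
grasp_force: 30.0
```

Emit:
play_rows(dp=[[-6,-37,-20],[-5,-29,-20],[0,0,-25],[0,0,-25],[0,0,-20],[0,0,0]], yaw=[0,0,0,0,0,0])

```text
t: 8.02
ee_pos: [513.4, -302.7, 96.6]
orientation: [-1.569, -2.71, -0.0]
ft_force: [-0.6, 1.0, -4.9]
width: 13.7
grasp_force: 30.0
```

Run:
```python
from h import *
print(ctrl.get_obs()["ee_pos"])
p=shot("top"); C=cloud(p)
Q=C[(C[...,2]>15)&(C[...,2]<32)&(abs(C[...,0]-525)<105)&(abs(C[...,1]-303)<110)]
print(len(Q),cv2.minAreaRect(Q[:,:2].astype(np.float32)))
d=np.hypot(C[...,0]-566,C[...,1]-42); Q=C[(d<50)&(C[...,2]>95)&(C[...,2]<115)]
print(len(Q),Q.mean(0),cv2.minAreaRect(Q[:,:2].astype(np.float32)))
```

```text
[ 513.39475375 -302.67835719   96.64099011]
387 ((525.8021850585938, 300.14056396484375), (168.20425415039062, 170.53927612304688), 9.394944190979004)
85 [565.59975398  41.1663446  105.85525331] ((566.2974853515625, 41.30233383178711), (55.2432975769043, 11.61148452758789), 9.674777030944824)
```

Emit:
play_rows(dp=[[4,-2,-15],[0,0,-12],[0,0,-8],[0,0,-4],[0,0,-2],[0,0,0]], yaw=[0,0,0,0,0,0])

```text
t: 8.57
ee_pos: [521.1, -306.3, 61.3]
orientation: [-1.572, -2.719, 0.0]
ft_force: [-0.4, -0.5, -5.1]
width: 14.1
grasp_force: 30.0
```

Emit:
play_rows(dp=[[0,0,-2],[0,0,0]], yaw=[0,0])

```text
t: 8.73
ee_pos: [521.4, -306.7, 59.7]
orientation: [1.572, 2.719, -0.0]
ft_force: [0.2, -0.4, -4.7]
width: 13.8
grasp_force: 30.0
```

Emit:
play_rows(dp=[[-4,2,-3],[0,0,-2],[0,0,-1],[0,0,-1],[0,0,0]], yaw=[0,0,0,0,0])

```text
t: 9.15
ee_pos: [517.2, -304.5, 52.2]
orientation: [-1.573, -2.72, -0.0]
ft_force: [-0.1, 0.2, -4.9]
width: 13.5
grasp_force: 30.0
```

Emit:
play_rows(dp=[[0,0,-1],[0,0,0]], yaw=[0,0])

```text
t: 9.32
ee_pos: [517.3, -304.6, 51.3]
orientation: [1.573, 2.72, 0.0]
ft_force: [-0.2, 1.0, -5.0]
width: 13.6
grasp_force: 30.0
```

Emit:
play_rows(dp=[[0,0,-0.7],[0,0,0],[0,0,0]], yaw=[0,0,0])

```text
t: 9.57
ee_pos: [517.4, -304.6, 51.0]
orientation: [1.572, 2.719, -0.0]
ft_force: [-1.5, -0.1, -0.3]
width: 13.7
grasp_force: 30.0
```

Emit:
play_rows(dp=[[0,0,0],[0,0,0],[0,0,0],[0,0,0],[0,0,0]], yaw=[0,0,0,0,0], gripper=0)

```text
t: 9.98
ee_pos: [517.4, -304.6, 50.8]
orientation: [1.572, 2.719, -0.0]
ft_force: [0.2, -0.1, -0.7]
width: 43.6
grasp_force: 0.0
```

Emit:
play_rows(dp=[[0,0,15],[0,0,35],[0,0,40],[0,0,40],[0,0,35],[3,20,10],[5,38,0],[5,38,0]], yaw=[0,0,0,0,0,0,0,0])

```text
t: 10.65
ee_pos: [530.8, -208.6, 227.3]
orientation: [1.574, 2.715, 0.001]
ft_force: [1.2, 0.7, -0.8]
width: 87.5
grasp_force: 0.0
```

Run:
```python
from h import *
o=ctrl.get_obs();print(o["ee_pos"],o["width"],o["qpos"])
p=shot("top");save(p,"t2.png"); C=cloud(p)
d=np.hypot(C[...,0]-566,C[...,1]-42); Q=C[(d<50)&(C[...,2]>100)&(C[...,2]<112)]
print(len(Q),Q.mean(0),cv2.minAreaRect(Q[:,:2].astype(np.float32)))
w=np.linalg.svd(Q[:,:2]-Q[:,:2].mean(0),full_matrices=False)[2][0];print(np.degrees(np.arctan2(w[1],w[0])))
d=np.hypot(C[...,0]-517,C[...,1]+305)
for a,b in [(72,80),(42,49)]:
    Q=C[(d<60)&(C[...,2]>a)&(C[...,2]<b)]
    if len(Q)>5: print(len(Q),Q.mean(0),cv2.minAreaRect(Q[:,:2].astype(np.float32)))
cv2.imwrite("pics/t2c.png",cv2.resize(cv2.cvtColor(p["pixels"],cv2.COLOR_RGB2BGR)[110:290,140:440],None,fx=2.6,fy=2.6))
```

```text
[ 530.8346349  -208.64166224  227.33098874] 87.46378575702317 [-3.95361125e-01  3.36437512e-01  1.75113102e+00 -3.49248688e-07
  1.05061048e+00 -9.15048246e-01]
83 [565.94452502  41.22504637 105.74730928] ((566.3391723632812, 41.30937957763672), (56.01846694946289, 11.617653846740723), 9.67654800415039)
-170.43785430822382
```

View pics/t2c.png

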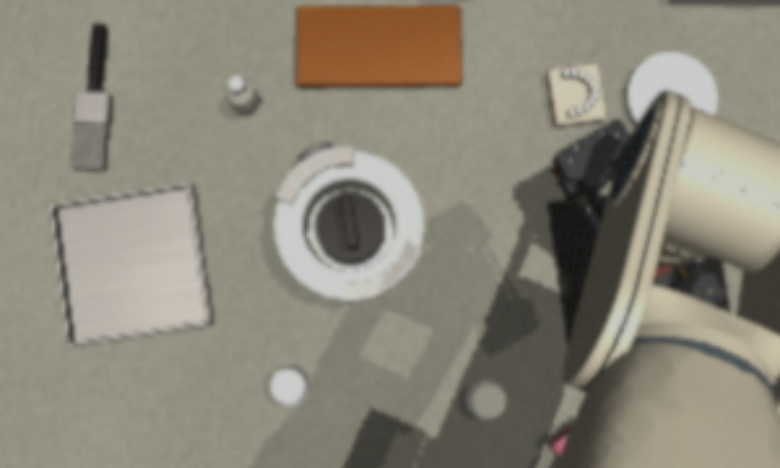

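The cartridge fin, about 10° from x, shows at crop px (350,222), top image (275,195). The cover on the mat is hidden under the arm, so I'll check it after moving away.

Emit:
play_rows(dp=[[4,31,0],[4,31,0],[4,31,0],[4,31,0],[4,31,0],[5,31,0],[5,31,0],[5,31,0]], yaw=[7,7,7,7,7,7,7,7], gripper=0.5)

```text
t: 11.37
ee_pos: [565.2, 41.0, 225.8]
orientation: [0.102, 3.14, -0.0]
ft_force: [0.1, -0.4, 0.2]
width: 44.1
grasp_force: 0.0
```

Emit:
play_rows(dp=[[0,0,0],[0,0,0],[0,0,0],[0,0,0]], yaw=[7,6.6,0,0])

```text
t: 11.7
ee_pos: [565.1, 39.6, 225.6]
orientation: [0.256, -3.131, -0.0]
ft_force: [0.5, -0.0, -0.2]
width: 43.7
grasp_force: 0.0
```

Run:
```python
from h import *
o=ctrl.get_obs();Rm=R.from_rotvec(o["orientation"]).as_matrix();print(o["ee_pos"],o["width"],o["qpos"],np.degrees(np.arctan2(Rm[1,1],Rm[0,1])))
p=shot("wrist");save(p,"w3.png"); C=cloud(p)
d=np.hypot(C[...,0]-566,C[...,1]-42); Q=C[(d<50)&(C[...,2]>100)&(C[...,2]<112)]
print(len(Q),Q.mean(0),cv2.minAreaRect(Q[:,:2].astype(np.float32)))
p=shot("top"); C=cloud(p)
d=np.hypot(C[...,0]-517,C[...,1]+305)
for a,b in [(70,82),(42,49),(13,21)]:
    Q=C[(d<90)&(C[...,2]>a)&(C[...,2]<b)]
    if len(Q)>5: print(len(Q),Q.mean(0),cv2.minAreaRect(Q[:,:2].astype(np.float32)))
```

```text
[565.12603166  39.59170057 225.61848711] 43.67023593585539 [ 4.89336773e-02  3.34422405e-01  1.75859575e+00  6.14287259e-06
  1.04873008e+00 -1.68494869e+00] 99.34396626246793
860 [563.86221261  40.28260569 105.74780115] ((565.145263671875, 40.34288024902344), (55.746124267578125, 11.457794189453125), 9.653176307678223)
146 [ 518.17210686 -304.04819009   75.39021227] ((518.2545166015625, -304.82830810546875), (14.194793701171875, 89.11405944824219), 30.354724884033203)
541 [ 517.87760279 -304.44843871   45.14246156] ((517.458984375, -304.53680419921875), (94.12020874023438, 91.9936294555664), 77.96341705322266)
473 [ 513.63949996 -291.42466803   16.58199127] ((518.43212890625, -304.2540283203125), (133.8940887451172, 121.36482238769531), 78.71228790283203)
```

The cover sits flat and upright on the mat at (517,-305). Next is the cartridge.

Emit:
play_rows(dp=[[0.6,1.2,-25],[0,0,-35],[0,0,-30],[0,0,-20],[0,0,-12],[0,0,0]], yaw=[0,0,0,0,0,0])

```text
t: 12.3
ee_pos: [564.2, 40.2, 101.3]
orientation: [0.257, -3.127, -0.0]
ft_force: [-1.2, -0.5, 0.5]
width: 44.1
grasp_force: 0.0
```

Emit:
play_rows(dp=[[0,0,-12],[0,0,-10],[0,0,-4],[0,0,0]], yaw=[0,0,0,0])

```text
t: 12.63
ee_pos: [565.6, 40.6, 77.2]
orientation: [0.26, -3.13, -0.0]
ft_force: [-0.1, 0.5, -0.5]
width: 43.5
grasp_force: 0.0
```

Emit:
play_rows(dp=[[0,0,0],[0,0,0],[0,0,0],[0,0,0],[0,0,0],[0,0,0],[0,0,0],[0,0,0]], yaw=[0,0,0,0,0,0,0,0], gripper=1)

```text
t: 13.3
ee_pos: [566.0, 40.7, 78.0]
orientation: [-0.261, 3.13, 0.0]
ft_force: [-1.0, -0.6, 3.5]
width: 11.9
grasp_force: 30.0
```

Emit:
play_rows(dp=[[0,0,4],[0,0,8],[0,0,10],[0,0,10],[0,0,0]], yaw=[0,0,0,0,0])

```text
t: 13.72
ee_pos: [567.4, 40.7, 112.2]
orientation: [-0.261, 3.127, -0.0]
ft_force: [0.6, 0.8, -1.7]
width: 11.8
grasp_force: 30.0
```

Emit:
play_rows(dp=[[0,0,15],[0,0,25],[0,0,25],[0,0,15],[0,0,0]], yaw=[0,0,0,0,0])

```text
t: 14.13
ee_pos: [568.1, 40.8, 193.4]
orientation: [-0.26, 3.124, -0.0]
ft_force: [0.7, -0.1, -1.4]
width: 12.2
grasp_force: 30.0
```

Emit:
play_rows(dp=[[-3,20,0],[-6,37,0],[-6,37,0],[-6,37,0],[-6,37,0],[-6,37,0],[-6,35,0],[-2,19,0]], yaw=[0,0,0,0,0,0,0,0])

```text
t: 14.8
ee_pos: [523.3, 302.9, 188.5]
orientation: [0.264, -3.129, -0.001]
ft_force: [1.3, -0.6, -1.9]
width: 12.1
grasp_force: 30.0
```

Emit:
play_rows(dp=[[0,0,-20],[0,0,-25],[0,0,-20],[0,0,-10],[0,0,0],[0,0,0]], yaw=[0,0,0,0,0,0])

```text
t: 15.3
ee_pos: [524.5, 299.4, 114.1]
orientation: [0.26, -3.129, 0.001]
ft_force: [0.0, -0.3, -2.2]
width: 12.2
grasp_force: 30.0
```

Emit:
play_rows(dp=[[0,0,-15],[0,0,-12],[0,0,-6],[0,0,-2],[0,0,0],[0,0,0]], yaw=[0,0,0,0,0,0])

```text
t: 15.8
ee_pos: [525.2, 299.8, 80.1]
orientation: [-0.261, 3.13, 0.0]
ft_force: [0.3, -0.1, -2.4]
width: 11.8
grasp_force: 30.0
```

Emit:
play_rows(dp=[[0,0,-2],[0,0,-1.5],[0,0,-1],[0,0,0],[0,0,0]], yaw=[0,0,0,0,0])

```text
t: 16.22
ee_pos: [524.8, 299.7, 75.2]
orientation: [0.261, -3.131, 0.0]
ft_force: [0.1, 0.7, -2.0]
width: 12.1
grasp_force: 30.0
```

Emit:
play_rows(dp=[[0,0,-1],[0,0,0],[0,0,0]], yaw=[0,0,0])

```text
t: 16.47
ee_pos: [524.8, 299.6, 74.1]
orientation: [0.261, -3.131, 0.0]
ft_force: [-0.9, -0.3, -1.5]
width: 11.6
grasp_force: 30.0
```

Emit:
play_rows(dp=[[0,0,-0.7],[0,0,0],[0,0,0]], yaw=[0,0,0])

```text
t: 16.72
ee_pos: [524.9, 299.7, 74.0]
orientation: [-0.261, 3.131, 0.0]
ft_force: [-2.6, -0.7, 5.5]
width: 11.8
grasp_force: 30.0
```

Contact at 5.5 N. Releasing and retreating.

Emit:
play_rows(dp=[[0,0,0],[0,0,0],[0,0,0],[0,0,0],[0,0,0]], yaw=[0,0,0,0,0], gripper=0.5)

```text
t: 17.13
ee_pos: [524.9, 299.7, 73.4]
orientation: [-0.261, 3.131, -0.0]
ft_force: [-0.5, -0.5, -1.3]
width: 41.3
grasp_force: 0.0
```

Emit:
play_rows(dp=[[0,0,10],[0,0,30],[0,0,40],[0,0,40],[0,0,30],[-10,-30,0],[-10,-35,0],[-10,-35,0]], yaw=[0,0,0,0,0,0,0,0])

```text
t: 17.8
ee_pos: [494.7, 199.2, 225.0]
orientation: [-0.263, 3.128, 0.001]
ft_force: [0.7, 0.1, -0.3]
width: 44.0
grasp_force: 0.0
```

Emit:
play_rows(dp=[[-5,-35,0],[-5,-35,0],[-5,-35,0],[-5,-35,0],[0,0,0],[0,0,0]], yaw=[0,0,0,0,0,0])

```text
t: 18.3
ee_pos: [474.8, 58.2, 224.3]
orientation: [-0.255, 3.13, 0.0]
ft_force: [0.6, 1.1, 0.1]
width: 43.9
grasp_force: 0.0
```

Run:
```python
from h import *
p=shot("top"); C=cloud(p)
for x,y,a,b in [(525,300,96,106),(525,300,64,72),(517,-305,70,82)]:
    d=np.hypot(C[...,0]-x,C[...,1]-y); Q=C[(d<90)&(C[...,2]>a)&(C[...,2]<b)]
    if len(Q)>5: print(len(Q),Q.mean(0),cv2.minAreaRect(Q[:,:2].astype(np.float32)))
p=shot("scene");save(p,"end.png")
print(ctrl.get_obs()["ee_pos"],ctrl.get_obs()["t"])
```

```text
85 [524.205591   297.64443253 101.53222653] ((524.44677734375, 297.8994445800781), (53.533267974853516, 13.607003211975098), 10.078834533691406)
417 [523.06644029 295.98113614  67.95732067] ((523.641845703125, 298.5158386230469), (73.89529418945312, 77.93071746826172), 0.5635099411010742)
146 [ 518.1211515  -303.89380517   75.48028462] ((519.059326171875, -305.53546142578125), (14.143171310424805, 88.07793426513672), 30.019054412841797)
[475.20611025  59.95565449 224.05584938] 18.4
```

View pics/end.png

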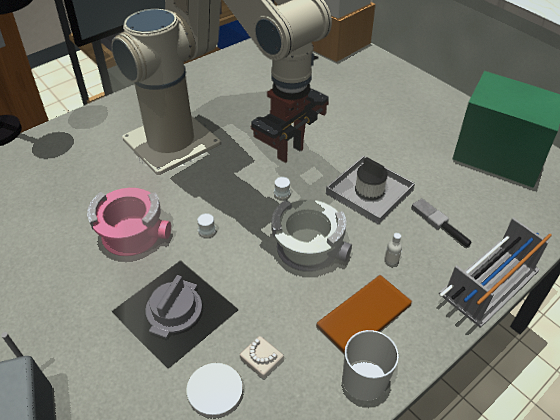

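The cover stands right way up mid-mat at (173,305), the cartridge stands upright in the tray at (371,180), and the housing is empty. Everything else is where it was.

```bash
python3 -c "
from workcell import ticket
print(ticket.close_job())"
```

```text
the job is handed in; nothing more can be done
None
```

I've handed the job in at about 18 s on the robot's clock: the cover sits right way up in the middle of the mat, the cartridge stands upright on the tray floor, and nothing else was moved.

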